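# Shut and lock the seal cabinet

### The job

The small blue seal cabinet on the bench has been left open. Push both of its drawers fully home, and only then push the red block of the lock slide on its top all the way to the left (as seen by the robot, facing the drawers), so that the lock is fully closed. Leave the hydraulic cylinder, the can and the brass coupler standing where they are.

Things in the scene. Friction and masses are not known exactly. Their poses are not given: they have to be found in the camera images.
- cabinet: Low blue steel cabinet, fixed: 200 mm deep (x), 274 wide (y), top 95 above the bench. Origin on the bench under the middle of the shell's front edge. x points to its back (drawers slide out along -x, towards the robot), y to its left as the robot sees it, z up. Three dark posts 14 mm wide stand 14 mm out from that edge at y = -130, 0, 130 mm. Yaw varies by up to 15 degrees.
- drawer_left (a joint): How far the left drawer (cabinet y = +65 mm) is out, in m: 0 fully home (its front then level with the posts), up to 0.105 out. It slides stiffly (about 2.5 N, plus 8 N per m/s), stays where it is left, and stops dead at 0.
- drawer_right (a joint): The same for the right drawer (cabinet y = -65 mm).
- drawer_left_face (a point): Point on the outer face of the left drawer's grey front, mid-width, 58 mm above the bench; moves with the drawer. Axes as the cabinet's; the face looks along -x. Fully home it is at cabinet x = -14 mm. The front is 112 mm wide, 12 to 84 mm above the bench, flat and clear from 34 mm up; a pull 60 mm wide at 20 to 32 mm height sticks out 11 mm. Behind it: an open tray of seals.
- drawer_right_face (a point): The same point on the right drawer's front.
- lock (a joint): Position of the lock slide, in m: 0 unlocked, 0.05 (its stop) fully locked; it grows as the slide moves to the cabinet's left (+y). It takes about 2 N, plus 5 N per m/s, to move and stays where it is left. At the start it stands within 3 mm of 0.
- lock_block (a point): Centre of the lock slide's red block, 22 (x) x 30 (y) x 26 (z) mm, 103 to 129 mm above the bench; moves with the slide, axes as the cabinet's. At cabinet x = 45 mm; y = -30 unlocked, +20 locked. It stands on an aluminium bar 24 wide (x), 230 long (y), upper side at 103 mm. Guides round the bar at cabinet y = -110 and 85 mm reach 109 mm height.
- lock_tab (a point): Centre of the nearer-to-middle of the two red tabs that hang from the lock slide in front of the cabinet, at cabinet x = -20 mm. It hangs before the middle post (cabinet y = 0) when unlocked, 50 mm further left, before the left drawer, when locked. The other hangs 130 mm to its right. Tabs are 12 mm wide, from 69 to 103 mm above the bench, and reach 22 mm out from the shell's front edge.
- cylinder: Bystander: black hydraulic cylinder with an orange-red collar, 74 mm across, 138 mm tall, 1.8 kg, standing loose on the bench to one side of the cabinet. Origin at the centre of its underside, z up.
- can: Bystander: can with a yellow label, 66 mm across, 115 mm tall, standing loose on the bench to the other side of the cabinet. Origin at the centre of its underside, z up.
- coupler: Bystander: turned brass coupler, 38 mm across, 46 mm tall, standing loose on the cabinet's top towards its back. Origin at the centre of its underside, z up.

How it is judged:
By the outcome, as a careful person would: the job done as asked, in the order asked, and still so for the second after the job is handed in, with the robot touching nothing.
It also fails if it takes over 51 s, if anything falls off the work surface, if the arm or the gripper's body presses on something with over 40 N, if the wrist force passes 120 N, or if a joint passes its speed limit or range.

### The arm

A 7-joint arm with a two-finger parallel gripper is mounted at the origin on the work surface. World frame = base frame: x ahead of the robot, y to its left, z up, the work surface at z = 0. Lengths are in m, angles in rad, forces in N, time in s.
With the tool pointing down it reaches from about 0.425 to 0.925 m from the base axis. Payload 6.8 kg.
Tool frame: the origin (TCP) lies at the very end of the fingers, on their centre line; the grasp point (between the pads) lies 19 mm behind it; z points along the fingers, y is the line along which they close (so a half turn about z gives the same grasp; the last joint's range is limited). The gripper opens to 85 mm and grips with 20 to 120 N. Pads are 22 mm wide; open, the fingers measure 114 mm over their backs; the gripper's body (76 mm by 85 mm) begins 54 mm behind the grasp point. The pads swing forward as they close: fully open they stand 13 mm farther back than shut.
Start: joints at [-1.247, 0.477, 0.022, 1.555, -0.011, 1.109, -0.083], TCP at [0.282, 0.613, 0.231] pointing down, gripper open.
Joint ranges: [-2.96, 2.96], [-0.34, 2.1], [-1.41, 1.46], [0.24, 2.44], [-1.37, 4.51], [0.17, 1.92], [-2.96, 2.96]. Speed limits (rad/s): [2.39, 2.39, 3.14, 3.14, 3.14, 3.14, 3.14].

### API

Orientations are given as a unit quaternion [w, x, y, z].
In Python, from workcell import monitor, vision, order gives the robot as it stands.
- The arm moves only by the tool step_arm, never from a script. Its argument "series" is one flat list of numbers, 6 for each row, row after row: the shift along the tool's x, y, z in units of 40 mm (1.0 is 40 mm), then the turn, a rotation vector about the tool's x, y, z in units of 8 degrees (1.0 is 8 degrees). In form: [dx, dy, dz, wx, wy, wz, dx, dy, dz, wx, wy, wz, ...]. A call has 1 to 20 rows; each row is the pose to reach, as a shift and turn from the pose commanded when the call began, along the tool's axes at that moment; what a row does not reach only later rows make up. A row lasts 1/10 s, in which the tool goes at most 50 mm and 8.59 degrees, less where a joint would pass 70% of its speed; a pose out of reach is approached as far as the arm can. A call with a gripper value outside its range is refused whole. "fingers" is the opening, from 0 (shut) to 1 (fully open), set as the call begins (left out, the last holds). The fingers move at their own pace and stop on an object; the grip force is fixed at half the most. Time passes only in rows, so rows that repeat a pose let the fingers close. It gives the time, the measured TCP pose, the force, the opening and the grip force at its end, in the units of the state.
- monitor.read_state(): the state, without advancing time (a new reading comes with each control period).
- vision.grab_frame(name): name is "scene" or "top" or "wrist"; returns a dict with "pixels" (420x560x3 uint8, red, green, blue), "mtx" (3x3 intrinsics, pixels), "origin" and "rotation" of the camera in the world; the wrist camera has in their place "mount" (4x4, takes a point from camera to tool coordinates, whose origin is the TCP and whose axes are the flange's). Camera axes: x right, y down, z forward; pixel columns grow to the right and rows downward; lengths in m; the calibration is good to about 2 mm. A picture is of the moment at which its call begins: read the wrist's pose just before it. There is no depth.
- order.finish_job(): hands the job in; it is judged then, once.
The state is a dict: "time": time; "joints": joint angles; "joint_velocities": joint speeds; "effort": joint torques, N m; "eef_pos": TCP position; "orientation": TCP orientation; "force": force on the tool from outside, world axes, zero at the start; "ft_torque": the same for the moment, N m; "gripper_width": finger opening in m; "finger_force": force on a finger pad.
Only numpy, scipy, OpenCV 4.12 (cv2) and the standard library are available. Lean on these libraries where they do the work, as an engineer would, in place of code of your own. Each camera call takes 0.05 s, during which the arm holds its last target. There are 200 camera calls.

## Working session

There is one attempt and no reset: what is moved stays moved. The work goes in short steps, Python scripts to look and compute and a tool call to move; the robot and the scene stay as the last step left them, time stands still between calls to the robot, and variables do not carry over. Pictures are saved under pics/ and viewed, at most 10 in all, crops included, and the job is handed in when it is done.

Besides the shell and the picture viewer there is one more tool, called after "Request:" by a JSON object that holds its "api" and its "payload", one argument or row to a line. step_arm: Moves the arm, as the interface text tells. Its arguments: {"type":"object","properties":{"series":{"type":"array","items":{"type":"number"}},"fingers":{"type":"number"}},"required":["series"]}

```bash
mkdir -p pics
cat > h.py <<'E'
import numpy as np, cv2
from workcell import monitor, vision, order
from scipy.spatial.transform import Rotation as R
def grab(n):
    f=vision.grab_frame(n); cv2.imwrite(f"pics/{n}_{monitor.read_state()['time']:.2f}.png",f['pixels'][:,:,::-1]); return f
def ray(f,u,v,z):
    o=np.array(f['origin']);d=np.array(f['rotation'])@np.linalg.solve(np.array(f['mtx']),[u,v,1.])
    return o+d*(z-o[2])/d[2]
def proj(f,p):
    c=np.array(f['rotation']).T@(np.array(p)-f['origin']);q=np.array(f['mtx'])@c;return q[:2]/q[2]
E
python3 - <<'E'
from h import *
s=monitor.read_state();print({k:np.round(s[k],3) for k in s})
for n in("top","scene"):
    f=grab(n);print(n,np.round(f['origin'],3),np.round(f['rotation'],3).tolist(),np.round(f['mtx'],1).tolist())
E
ls pics
```

```text
{'time': np.float64(0.0), 'joints': array([-1.247,  0.478,  0.022,  1.556, -0.012,  1.109, -0.083]), 'joint_velocities': array([ 0.   , -0.001, -0.002,  0.001, -0.002, -0.001, -0.001]), 'effort': array([ 0.0000e+00, -5.9646e+01,  1.6080e+00, -2.8120e+01,  1.2000e-02,
        9.0000e-03,  0.0000e+00]), 'eef_pos': array([0.282, 0.613, 0.23 ]), 'orientation': array([-0.   ,  0.214,  0.977, -0.001]), 'force': array([-0.095, -0.514,  0.064]), 'ft_torque': array([-0.003,  0.012,  0.064]), 'finger_force': np.float64(0.0), 'gripper_width': np.float64(0.085)}
top [0.495 0.042 0.957] [0.068, -0.668, 0.737, -0.076] [[418.7, 0.0, 281.7], [0.0, 418.7, 204.8], [0.0, 0.0, 1.0]]
scene [ 1.152 -0.473  0.659] [-0.396, 0.839, 0.332, -0.169] [[444.5, 0.0, 281.5], [0.0, 444.5, 207.5], [0.0, 0.0, 1.0]]
scene_0.10.png
top_0.05.png
```

Run:
```python
s=open('h.py').read()
s=s.replace("; return f","\n    q=f['rotation']; f['rotation']=R.from_quat([q[1],q[2],q[3],q[0]]).as_matrix() if len(q)==4 else q\n    return f",1)
open('h.py','w').write(s)
```

```text
(no output)
```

View pics/top_0.05.png

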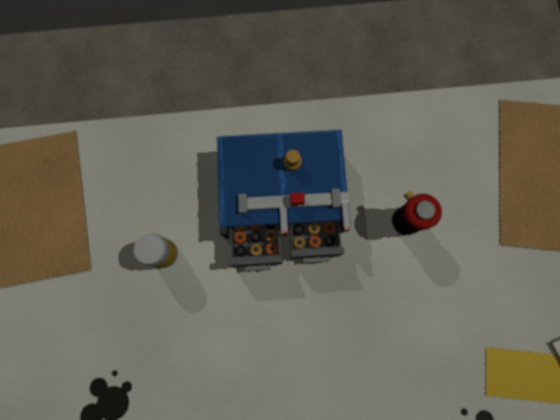

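View pics/scene_0.10.png

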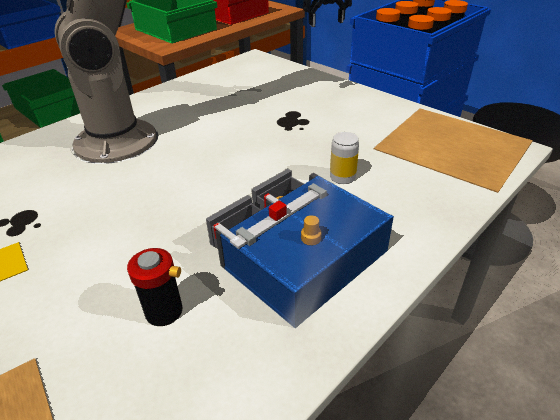

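The top view shows the cabinet (cols 218–347, rows 131–230), the red block at (297,198), left drawer front near (256,260), right near (316,252), the can at (155,251), the cylinder at (423,212) and the coupler at (292,159). The scene view agrees, with both drawers out. Next I measure.

```bash
cat > m.py <<'E'
from h import *
f=grab("top");im=f['pixels'];hsv=cv2.cvtColor(im,cv2.COLOR_RGB2HSV)
b=cv2.inRange(hsv,(100,120,50),(125,255,255));b[:, :150]=0;b[:,400:]=0
b=cv2.morphologyEx(b,cv2.MORPH_OPEN,np.ones((3,3)))
c=max(cv2.findContours(b,0,2)[0],key=cv2.contourArea);h=cv2.convexHull(c)
ap=cv2.approxPolyDP(h,4,True)[:,0];print("hull",ap.tolist())
for p in ap:print(p,np.round(ray(f,*p,.095),3))
r=cv2.inRange(hsv,(0,150,80),(6,255,255))|cv2.inRange(hsv,(174,150,80),(180,255,255))
n,l,st,ce=cv2.connectedComponentsWithStats(r)
for i in range(1,n):
    if st[i,4]>8: print(st[i].tolist(),ce[i].round(1),ray(f,*ce[i],.129).round(3))
o=im[120:275,205:360][:,:,::-1];cv2.imwrite('pics/crop.png',cv2.resize(o,None,fx=3.8,fy=3.8,interpolation=cv2.INTER_CUBIC))
E
python3 m.py
```

```text
hull [[340, 131], [345, 190], [277, 223], [220, 226], [219, 137]]
[340 131] [ 0.824 -0.12   0.095]
[345 190] [ 0.692 -0.114  0.095]
[277 223] [0.635 0.036 0.095]
[220 226] [0.641 0.155 0.095]
[219 137] [0.836 0.144 0.095]
[291, 193, 13, 10, 123] [297.2 197.7] [ 0.678 -0.009  0.129]
[409, 195, 32, 32, 459] [424.9 210.3] [ 0.627 -0.263  0.129]
```

View pics/crop.png

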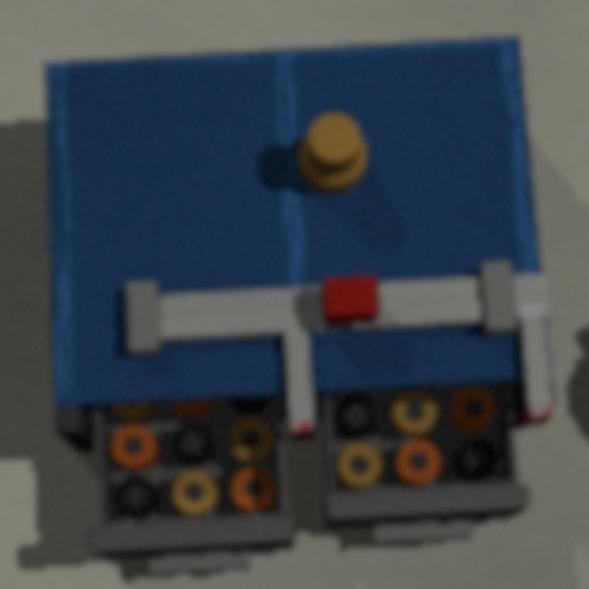

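The crop (3.8x, offset 205,120) shows the cabinet top corners at crop (47,65), (519,40) and (57,405). Block is at (351,298). The drawer fronts' outer edges are at about (192,545) left and (428,515) right, and the tabs at (301,430) and (537,415).

Run:
```python
from h import *
f=grab("top")
P=lambda u,v,z:ray(f,205+u/3.8-.5+.13,120+v/3.8-.5+.13,z)
bl,br,fl,fr=[P(*p,.095)[:2] for p in((47,65),(519,40),(57,405),(545,383))]
print(bl,br,fl,fr,np.linalg.norm(bl-br),np.linalg.norm(bl-fl))
a=bl-br; yaw=np.arctan2(-a[0],a[1]); a2=fl-fr; b=bl-fl
print("yaws",np.degrees([yaw,np.arctan2(-a2[0],a2[1]),np.arctan2(b[1],b[0])]))
ys=np.mean([yaw,np.arctan2(-a2[0],a2[1]),np.arctan2(b[1],b[0])])
X=np.array([np.cos(ys),np.sin(ys)]);Y=np.array([-X[1],X[0]])
O=(bl+br+fl+fr)/4-.1*X
blk=P(351,290,.129)[:2]  # top face centre
print("O from shell",O,"from block",blk-.045*X+.030*Y,"yaw",np.degrees(ys))
for n,p,z in(("L",(192,525),.084),("Lout",(192,547),.084),("R",(428,495),.084),("Rout",(428,515),.084),("tab",(301,430),.103),("block",(351,290),.129),("coup",(334,130),.141)):
    w=P(*p,z)[:2];print(n,w.round(3),"cab",np.round([(w-O)@X,(w-O)@Y],3))
s=f['pixels']
print("can",ray(f,152,247,.115).round(3),"cyl",ray(f,425,210,.138).round(3))
```

```text
[0.83716516 0.14812131] [ 0.82613528 -0.12272559] [0.64031761 0.15564138] [ 0.62652863 -0.11177188] 0.27107139717719 0.196991133793567
yaws [-2.33200657 -2.95180357 -2.18777751]
O from shell [0.63263113 0.02166173] from block [0.63763328 0.02277383] yaw -2.490529215301816
L [0.569 0.088] cab [-0.067  0.064]
Lout [0.557 0.089] cab [-0.078  0.064]
R [ 0.573 -0.042] cab [-0.057 -0.066]
Rout [ 0.562 -0.041] cab [-0.068 -0.065]
tab [0.613 0.024] cab [-0.02   0.002]
block [ 0.681 -0.009] cab [ 0.05  -0.029]
coup [ 0.767 -0.009] cab [ 0.136 -0.024]
can [0.608 0.291 0.115] cyl [ 0.626 -0.26   0.138]
```

Request:
{"api": "step_arm", "payload": {
  "series": [-10.3,-9.6,0,0,0,-2.78,-10.3,-9.6,0,0,0,-2.78,-10.3,-9.6,0,0,0,-2.78,-10.3,-9.6,0,0,0,-2.78,-10.3,-9.6,0,0,0,-2.78,-10.3,-9.6,0,0,0,-2.78,-10.3,-9.6,0,0,0,-2.78,-10.3,-9.6,0,0,0,-2.78,-10.3,-9.6,0,0,0,-2.78,-10.3,-9.6,0,0,0,-2.78,-10.3,-9.6,0,0,0,-2.78,-10.3,-9.6,0,0,0,-2.78,-10.3,-9.6,0,0,0,-2.78,-10.3,-9.6,0,0,0,-2.78,-10.3,-9.6,0,0,0,-2.78,-10.3,-9.6,0,0,0,-2.78,-10.3,-9.6,0,0,0,-2.78,-10.3,-9.6,0,0,0,-2.78],
  "fingers": 0
}}

```text
time: 2.0
eef_pos: [0.4958, 0.0925, 0.2313]
orientation: [-0.0, 0.021, 1.0, 0.0]
force: [-0.3, 0.1, 0.8]
gripper_width: 0.0001
finger_force: 0.0
```

Request:
{"api": "step_arm", "payload": {
  "series": [0,0,1.2,0,0,0,0,0,2.4,0,0,0,0,0,3.6,0,0,0,0,0,4.35,0,0,0,0,0,4.35,0,0,0,-0.3,0,4.35,0,0,0,-0.6,0,4.35,0,0,0,-0.9,0,4.35,0,0,0,-1.2,0,4.35,0,0,0,-1.5,0,4.35,0,0,0,-1.7,0,4.35,0,0,0,-1.9,0,4.35,0,0,0,-2.1,0,4.35,0,0,0,-2.3,0,4.35,0,0,0,-2.4,0,4.35,0,0,0,-2.4,0,4.35,0,0,0]
}}

```text
time: 3.6
eef_pos: [0.5929, 0.0876, 0.0573]
orientation: [0.001, 0.022, 1.0, -0.0]
force: [0.2, -0.1, -0.1]
gripper_width: 0.0002
finger_force: 0.0
```

Run:
```python
from h import *
f=grab("top");s=monitor.read_state();print(s['eef_pos'],s['force'])
o=f['pixels'][120:275,205:360][:,:,::-1];cv2.imwrite('pics/crop2.png',cv2.resize(o,None,fx=3.8,fy=3.8,interpolation=cv2.INTER_CUBIC))
```

```text
[0.59265004 0.0874106  0.05728304] [-0.30208158 -0.54606838  0.36791042]
```

View pics/crop2.png

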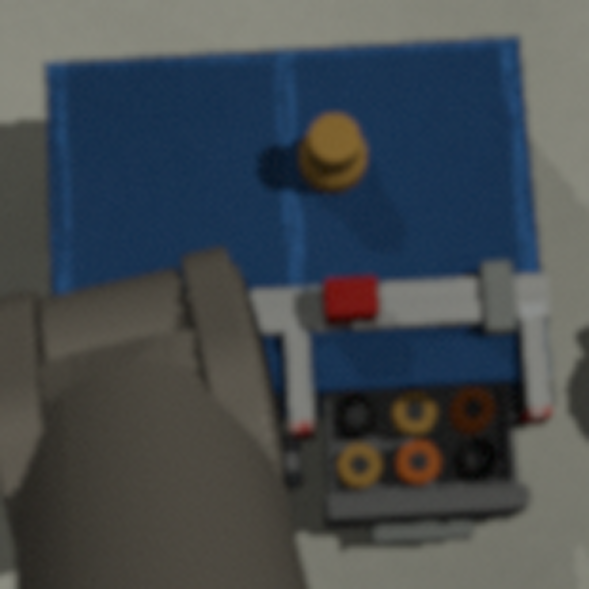

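The arm hides the left drawer, but its right end has left the old place (crop row ~530), so it is moving. I keep pushing in small steps and watch the force.

Request:
{"api": "step_arm", "payload": {
  "series": [-0.1,0,0,0,0,0,-0.2,0,0,0,0,0,-0.3,0,0,0,0,0,-0.38,0,0,0,0,0,-0.42,0,0,0,0,0,-0.45,0,0,0,0,0,-0.48,0,0,0,0,0]
}}

```text
time: 4.35
eef_pos: [0.611, 0.0866, 0.0572]
orientation: [-0.0, 0.022, 1.0, -0.0]
force: [-2.7, -0.9, 0.3]
gripper_width: -0.0
finger_force: 1.3
```

Request:
{"api": "step_arm", "payload": {
  "series": [-0.03,0,0,0,0,0,-0.06,0,0,0,0,0,-0.09,0,0,0,0,0]
}}

```text
time: 4.65
eef_pos: [0.6121, 0.0866, 0.0572]
orientation: [-0.003, 0.022, 1.0, -0.0]
force: [-13.1, -1.1, 11.2]
gripper_width: 0.0002
finger_force: 6.7
```

The force rises sharply at cabinet x −0.0245 for the TCP, which matches the home stop (−14 mm minus the 11 mm half-finger). Now the right drawer.

Request:
{"api": "step_arm", "payload": {
  "series": [0.7,0,0,0,0,0,1.4,0,0,0,0,0,2.1,0,0,0,0,0,2.1,-0.9,0,0,0,0,2.1,-1.8,0,0,0,0,2.1,-2.7,0,0,0,0,2.1,-3.25,0,0,0,0,2.1,-3.25,0,0,0,0,1.7,-3.25,0,0,0,0,1.4,-3.25,0,0,0,0,1.2,-3.25,0,0,0,0,1.0,-3.25,0,0,0,0,0.8,-3.25,0,0,0,0,0.6,-3.25,0,0,0,0,0.4,-3.25,0,0,0,0,0.3,-3.25,0,0,0,0,0.2,-3.25,0,0,0,0,0.15,-3.25,0,0,0,0,0.11,-3.25,0,0,0,0,0.08,-3.25,0,0,0,0]
}}

```text
time: 6.65
eef_pos: [0.6056, -0.043, 0.0572]
orientation: [-0.0, 0.022, 1.0, 0.0]
force: [-3.0, 2.4, -0.8]
gripper_width: -0.0002
finger_force: 1.3
```

Request:
{"api": "step_arm", "payload": {
  "series": [-0.03,0,0,0,0,0,-0.06,0,0,0,0,0,-0.09,0,0,0,0,0,-0.12,0,0,0,0,0]
}}

```text
time: 7.05
eef_pos: [0.607, -0.043, 0.0571]
orientation: [-0.004, 0.022, 1.0, 0.0]
force: [-16.8, 3.1, 13.4]
gripper_width: 0.0005
finger_force: 8.2
```

Request:
{"api": "step_arm", "payload": {
  "series": [0.5,0,0,0,0,0,1.2,0,0,0,0,0,2.0,0,-0.5,0,0,0,2.2,-1.0,-1.5,0,0,0,2.2,-2.0,-2.5,0,0,0,2.2,-3.0,-3.5,0,0,0,2.2,-3.5,-3.6,0,0,0,2.2,-3.5,-3.6,0,0,0]
}}

```text
time: 7.85
eef_pos: [0.5182, -0.187, 0.2056]
orientation: [0.005, 0.026, 1.0, -0.003]
force: [-0.2, 0.2, -0.7]
gripper_width: 0.0
finger_force: 0.0
```

Run:
```python
from h import *
f=grab("top");s=monitor.read_state();print(s['eef_pos'],s['force'])
o=f['pixels'][120:275,205:360][:,:,::-1];cv2.imwrite('pics/crop3.png',cv2.resize(o,None,fx=3.8,fy=3.8,interpolation=cv2.INTER_CUBIC))
```

```text
[ 0.517644   -0.18351467  0.20365487] [-0.33440223  0.76482474  0.26542491]
```

View pics/crop3.png

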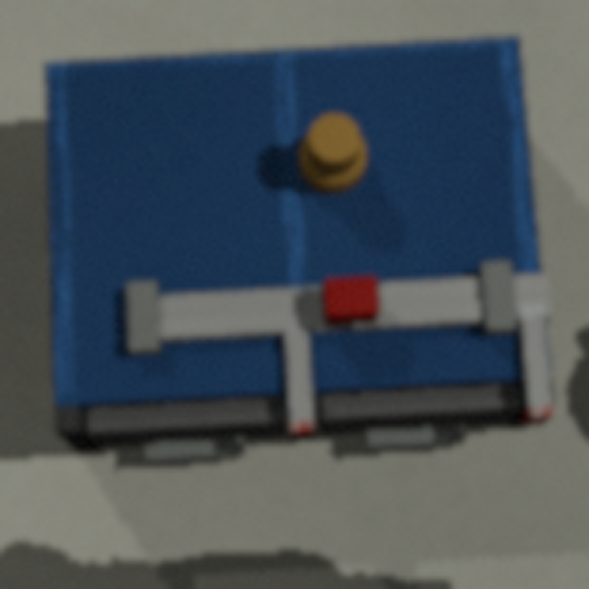

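Both fronts are now level with the posts (crop rows ~400–430), and the lock and coupler haven't moved. Next, the lock block, approached from its right.

Request:
{"api": "step_arm", "payload": {
  "series": [-1.0,0.9,0,0,0,0,-2.0,1.7,0,0,0,0,-3.0,2.5,0,0,0,0,-3.86,3.25,0,0,0,0,-3.86,3.25,0,0,0,0,-3.86,3.25,0.8,0,0,0,-3.86,3.25,1.6,0,0,0,-3.86,3.25,2.3,0,0,0,-3.86,3.25,2.3,0,0,0,-3.86,3.25,2.3,0,0,0]
}}

```text
time: 8.9
eef_pos: [0.6761, -0.0558, 0.109]
orientation: [-0.001, 0.022, 1.0, -0.0]
force: [0.6, 0.9, 1.5]
gripper_width: -0.0003
finger_force: 0.0
```

Request:
{"api": "step_arm", "payload": {
  "series": [0,0.2,0,0,0,0,0,0.35,0,0,0,0,0,0.5,0,0,0,0,0,0.65,0,0,0,0,0,0.8,0,0,0,0,0,0.95,0,0,0,0,0,1.1,0,0,0,0,0,1.2,0,0,0,0,0,1.3,0,0,0,0,0,1.4,0,0,0,0,0,1.47,0,0,0,0,0,1.52,0,0,0,0,0,1.56,0,0,0,0]
}}

```text
time: 10.2
eef_pos: [0.6792, 0.0063, 0.1093]
orientation: [-0.0, 0.022, 1.0, 0.0]
force: [0.5, -0.9, 1.4]
gripper_width: 0.0
finger_force: 1.1
```

Request:
{"api": "step_arm", "payload": {
  "series": [0,0.04,0,0,0,0,0,0.08,0,0,0,0,0,0.12,0,0,0,0,0,0.16,0,0,0,0]
}}

```text
time: 10.6
eef_pos: [0.6794, 0.01, 0.1093]
orientation: [-0.0, 0.023, 1.0, -0.001]
force: [0.6, -9.0, 2.6]
gripper_width: 0.0001
finger_force: 4.5
```

Request:
{"api": "step_arm", "payload": {
  "series": [0,0.04,0,0,0,0,0,0.08,0,0,0,0,0,0.08,0,0,0,0]
}}

```text
time: 10.9
eef_pos: [0.6793, 0.0101, 0.1094]
orientation: [-0.0, 0.024, 1.0, -0.003]
force: [0.3, -11.3, 1.9]
gripper_width: -0.0001
finger_force: 5.9
```

The slide is at its stop: no more movement, and the force is rising. I back off, lift clear and check.

Request:
{"api": "step_arm", "payload": {
  "series": [0,-0.3,0,0,0,0,0,-0.6,0,0,0,0,0,-0.6,-1.0,0,0,0,0,-0.6,-2.0,0,0,0,1.0,-1.2,-2.5,0,0,0,2.0,-2.2,-2.5,0,0,0,3.0,-3.2,-2.5,0,0,0,4.0,-4.2,-2.5,0,0,0,4.0,-4.6,-2.5,0,0,0,4.0,-4.6,-2.5,0,0,0]
}}

```text
time: 11.9
eef_pos: [0.5083, -0.1658, 0.2095]
orientation: [-0.001, 0.026, 1.0, -0.0]
force: [0.8, -0.3, -0.6]
gripper_width: -0.0001
finger_force: 0.0
```

```bash
python3 m.py | tail -3
```

```text
[219 137] [0.836 0.144 0.095]
[267, 195, 13, 9, 116] [273.1 199. ] [0.68  0.04  0.129]
[408, 195, 33, 33, 473] [422.8 210.2] [ 0.627 -0.258  0.129]
```

View pics/crop.png

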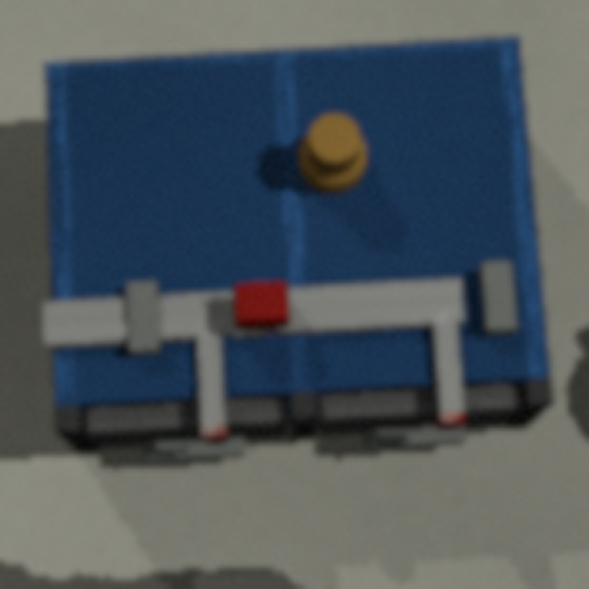

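The picture shows both drawers home. The block is now at (273,199), 49 mm further left and at its stop, with the tabs before the drawers. The coupler hasn't moved, and the cylinder's outline is within a pixel of where it was.

```bash
python3 -c "
from workcell import order;print(order.finish_job())"
```

```text
the job is handed in; nothing more can be done
None
```

I pushed both drawers fully home, then pushed the lock slide left to its stop; the coupler and cylinder show no movement in the last top view, I never went near the can but did not re-check it, and the job was handed in at about 12 s of the 51 s allowed.

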